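# Lock the lid of the gherkin box

### The arm

A 6-joint arm with a two-finger parallel gripper is mounted at the origin on the work surface. World frame = base frame: x ahead of the robot, y to its left, z up, the work surface at z = 0. Lengths are in m, angles in rad, forces in N, time in s.
With the tool pointing down it reaches from about 0.35 to 0.775 m from the base axis. Payload 5.5 kg.
Tool frame: the origin (TCP) lies midway between the tips of the shut fingers; the grasp point (between the pads) lies grasp_offset behind it (grasp_offset is the distance from the TCP to the grasp point, in m); z points along the fingers, y is the line along which they close (so a half turn about z gives the same grasp; the last joint's range is limited). The gripper opens to 85 mm and grips with 20 to 120 N. Pads are 22 mm wide; open, the fingers measure 114 mm over their backs; the gripper's body (76 mm by 85 mm) begins 54 mm behind the grasp point. The pads swing forward as they close: fully open they stand 13 mm farther back than shut.
Start: joints at [-1.305, 0.313, 0.046, 1.304, 0, 1.431], TCP at [0.227, -0.528, 0.231] pointing down, gripper open.
Joint ranges: [-2.76, 2.76], [-0.86, 1.69], [-1.03, 1.26], [-2.2, 2.34], [-1.47, 1.5], [-3.14, 3.14]. Speed limits (rad/s): [2.57, 2.57, 3.14, 3.14, 3.14, 3.14].

### API

Orientations are given as a unit quaternion [w, x, y, z].
In Python, from workcell import * gives the robot as it stands.
- The arm moves only by the tool step_arm, never from a script. Its argument "deltas" is a list of rows, each a list of 7 numbers: the shift along the world's x, y, z in mm, then the turn, a rotation vector about the world's x, y, z in degrees, then the gripper's target within -1 to 1 (fully open at 1, half-way at 0, shut at -1). A call has 1 to 5 rows; each row shifts and turns the commanded pose from where the row before left it; what a row does not reach is not made up. A row lasts 1/10 s, in which the tool goes at most 50 mm and 8.59 degrees, less where a joint would pass 70% of its speed; a pose out of reach is approached as far as the arm can. A call is refused whole if a number of a shift passes 50 or a number of a turn 8.59, either way. A call with a gripper value outside its range is refused whole. The fingers move at their own pace and stop on an object; "newtons" is the grip in N (left out, the last holds). Time passes only in rows, so rows that do not move let the fingers close. It gives the time, the measured TCP pose, the force, the opening and the grip force at its end, in the units of the state.
- get_state(): the state, without advancing time (a new reading comes with each control period).
- read_camera(name): name is "scene" or "top" or "wrist"; returns a dict with "image" (480x640x3 uint8, red, green, blue), "z_map" (480x640 float32, m along the optical axis (not along the pixel's ray), 0 where there is no reading), "K" (3x3 intrinsics, pixels), "dist_coeffs" ([k1, k2, p1, p2, k3] as OpenCV has them; the pictures are not rectified), "world_from_camera" (4x4, takes a point from camera to world coordinates). Camera axes: x right, y down, z forward; pixel columns grow to the right and rows downward; lengths in m; the calibration is good to about 2 mm. A picture is of the moment at which its call begins.
- hand_in(): hands the job in; it is judged then, once.
The state is a dict: "clock": time; "joint_pos": joint angles; "qvel": joint speeds; "tau": joint torques, N m; "tcp_pos": TCP position; "orientation": TCP orientation; "wrist_force": force on the tool from outside, world axes, zero at the start; "ft_torque": the same for the moment, N m; "finger_gap": finger opening in m; "grip_force": force on a finger pad.
Only numpy, scipy, OpenCV 4.12 (cv2) and the standard library are available. Lean on these libraries where they do the work, as an engineer would, in place of code of your own. Each camera call takes 0.05 s, during which the arm holds its last target. There are 200 camera calls.

### The job

The lid is on the clear food box of gherkins, but two of its four hinged clips still stand open. With your fingertips, fold each open clip down over the side of the box and press its lower edge in until it is tucked and caught under the lip, then take your hand away. Only push the clips: keep the box where it stands without lifting it, and leave the bottle, dip pot, onion tray and spatula alone.

Things in the scene. Friction and masses are not known exactly. Their poses are not given: they have to be found in the camera images.
- food_box: Clear food box of gherkins with a pale grey lid, about 2.4 kg, loose on the 15 mm thick red-brown board; a level push under 15 N does not shift it. Origin: centre of its underside, z up. Body 160 mm along x, 200 mm along y, lid top 104 mm up. A clip on each side of the lid: those on the +x and +y sides are shut, those on the -x side (long) and -y side (short) are open.
- clip_long (a joint): Angle of the 110 mm wide clip on the box's -x side: 0 = shut, hanging plumb, hook under the lip; 1.57 = straight out, level; more = leaning upward (stop at 2.4). It springs lightly back towards 1.6 until caught. Near 0.15 its hook rides over the lip: this takes a push of about 8 N, square to the wall, on its lower part; below 0.09 it snaps in and stays near 0.
- clip_short (a joint): Angle of the 80 mm wide clip on the box's -y side; values, spring and push as for the long clip.
- clip_long_hinge (a point): Middle of the long clip's hinge line, at (-96, 0, 98) mm in the box's frame, 16 mm outside the box wall; axes as the box's, the line along y, outward is -x. Shut, the clip's outer face hangs at this line. The retaining lip is a ridge along the wall, 31 mm below it.
- clip_short_hinge (a point): Middle of the short clip's hinge line, at (0, -116, 98) mm in the box's frame, 16 mm outside the box wall; axes as the box's, the line along x, outward is -y. Lip as for the long clip.
- clip_long_edge (a point): Middle of the free edge of the long clip, a flat grey plastic plate 3 mm thick, 43 mm from hinge to edge, with an inward hook 33 mm from the hinge. It moves and turns with the clip: y along the hinge, z from the edge to the hinge.
- clip_short_edge (a point): The same for the short clip, 80 mm wide.
- sauce_bottle: Red-brown squeeze bottle with white nozzle, 58 mm across, 192 mm tall, 0.38 kg, loose, near a shut side of the box. Origin: centre of its underside. Not to be touched.
- dip_pot: Open steel dip pot, 66 mm across, 45 mm tall, loose, near the other shut side. Origin: centre of its underside. Not to be touched.
- onion_tray: Black tray of sliced onion, 260 mm (its x) by 170 mm by 62 mm tall, 0.9 kg, loose on the table. Origin: centre of its underside. Not to be touched.
- spatula: Kitchen spatula, 240 mm long, lying on the table along its own x. Origin: underside, near its middle. Not to be touched.

How it is judged:
By the outcome, as a careful person would: the job done as asked, in the order asked, and still so for the second after the job is handed in, with the robot touching nothing.
It also fails if it takes over 51 s, if anything falls off the work surface, if the arm or the gripper's body presses on something with over 40 N, if the wrist force passes 120 N, or if a joint passes its speed limit or range.

## Working session

There is one attempt and no reset: what is moved stays moved. The work goes in short steps, Python scripts to look and compute and a tool call to move; the robot and the scene stay as the last step left them, time stands still between calls to the robot, and variables do not carry over. Pictures are saved under pics/ and viewed, at most 10 in all, crops included, and the job is handed in when it is done.

Besides the shell and the picture viewer there is one more tool, called after "Emit:" by a JSON object that holds its "api" and its "payload". step_arm: Moves the arm, as the interface text tells. Its arguments: {"type":"object","properties":{"deltas":{"type":"array","items":{"type":"array","items":{"type":"number"}}},"newtons":{"type":"number"}},"required":["deltas"]}

```bash
mkdir -p pics; cat > h.py <<'E'
from workcell import *
import numpy as np, cv2
def cloud(c):
    h,w=c["z_map"].shape
    u,v=np.meshgrid(np.arange(w),np.arange(h))
    p=cv2.undistortPoints(np.stack([u,v],-1).reshape(-1,1,2).astype(np.float64),c["K"],np.array(c["dist_coeffs"])).reshape(h,w,2)
    z=c["z_map"][...,None]
    P=np.concatenate([p*z,z],-1)
    T=np.array(c["world_from_camera"])
    return P@T[:3,:3].T+T[:3,3]
def save(c,n): cv2.imwrite(f"pics/{n}.png",c["image"][...,::-1])
E
python3 - <<'E'
from h import *
for n in("scene","top"):
    c=read_camera(n); save(c,n+"1"); np.savez(n+"1.npz",im=c["image"],P=cloud(c),z=c["z_map"]); T=np.array(c["world_from_camera"]);print(n,T[:3,3].round(3))
s=get_state(); print(s["clock"],s["tcp_pos"],s["orientation"],s["finger_gap"])
E
```

```text
scene [1.285 0.259 1.311]
top [0.498 0.005 1.297]
0.1 [ 0.2268419  -0.52785426  0.23051447] [-8.14934118e-04  9.79486232e-01  2.01509437e-01 -6.59096057e-05] 0.0852428745946499
```

View pics/top1.png

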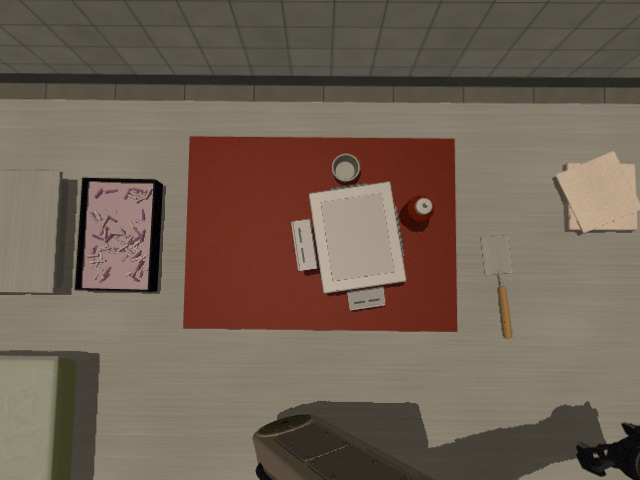

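View pics/scene1.png

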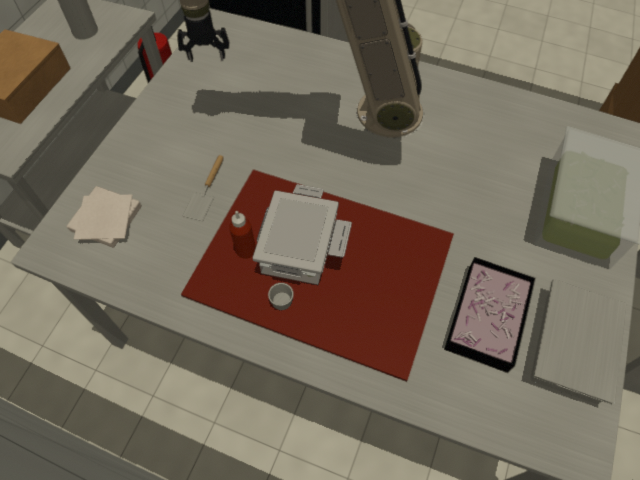

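The top view shows the box lid at about (358, 238). The long clip is on its left at (304, 246), which is world +y, and the short clip is at the bottom at (366, 299), nearest the robot. The bottle is at (420, 210) and the pot at (346, 168). The scene view agrees.

```bash
python3 - <<'E'
from h import *
d=np.load("top1.npz"); P=d["P"];im=d["im"].astype(int)
m=((P[...,2]>.10)&(P[...,2]<.135)&(im.min(-1)>100))
m[:, :290]=0;m[:,407:]=0;m[:180]=0;m[315:]=0
m=m.astype(np.uint8)
lid=cv2.morphologyEx(m,cv2.MORPH_OPEN,np.ones((45,45)))
pts=P[lid>0]; print("lid z",np.median(pts[:,2]))
r=cv2.minAreaRect((pts[:,:2]*1000).astype(np.float32)); print(r, cv2.boxPoints(r))
for n,(a,b,c,e) in dict(long=(290,312,215,272),short=(345,388,294,312)).items():
    q=P[c:e,a:b].reshape(-1,3); i=im[c:e,a:b].reshape(-1,3)
    q=q[(q[:,2]>.06)&(i.min(-1)>60)]
    r=cv2.minAreaRect((q[:,:2]*1000).astype(np.float32)); print(n,r,np.percentile(q[:,2],[2,25,50,75,98]).round(3)); print(cv2.boxPoints(r))
for n,(u,v) in dict(bottle=(424,202),pot=(346,158)).items(): print(n,P[v,u])
E
```

```text
lid z nan
((0.0, 0.0), (0.0, 0.0), 0.0) [[0. 0.]
 [0. 0.]
 [0. 0.]
 [0. 0.]]
long ((570.602783203125, 34.6960563659668), (152.03529357910156, 43.544837951660156), 9.04797649383545) [0.108 0.112 0.113 0.115 0.119]
[[492.10706    44.24292  ]
 [498.95496     1.2399063]
 [649.0985     25.149193 ]
 [642.2506     68.15221  ]]
short ((470.50823974609375, -66.18607330322266), (146.28268432617188, 42.19642639160156), 84.58563232421875) [0.097 0.101 0.104 0.107 0.112]
[[ 442.6027   -137.0103  ]
 [ 484.61087  -140.99187 ]
 [ 498.4138      4.638153]
 [ 456.4056      8.61972 ]]
bottle [ 0.67676396 -0.21265463  0.17942522]
pot [ 0.80243677 -0.05727138  0.03898718]
  return _methods._mean(a, axis=axis, dtype=dtype,
  ret = ret.dtype.type(ret / rcount)
```

```bash
python3 - <<'E'
from h import *
d=np.load("top1.npz"); P=d["P"];im=d["im"].astype(int)
print(P[238,358],P[260,330],P[245,303],P[299,366])
m=(im.min(-1)>90)&(P[...,2]>.05)
m[:, :285]=0;m[:,412:]=0;m[:175]=0;m[318:]=0
m=cv2.morphologyEx(m.astype(np.uint8),cv2.MORPH_CLOSE,np.ones((7,7)))
lid=cv2.morphologyEx(m,cv2.MORPH_OPEN,cv2.getStructuringElement(cv2.MORPH_ELLIPSE,(61,61)))
ys,xs=np.nonzero(lid);print(lid.sum())
lab=m.copy()
def q(name,mask):
    n,l,st,_=cv2.connectedComponentsWithStats(mask)
    if n<2: return print(name,'none')
    mask=l==1+st[1:,4].argmax()
    pts=P[mask&(P[...,2]>.08)]
    r=cv2.minAreaRect((pts[:,:2]*1000).astype(np.float32)); print(name,r,np.median(pts[:,2]),cv2.boxPoints(r).round().tolist())
l=cv2.morphologyEx(m,cv2.MORPH_OPEN,cv2.getStructuringElement(cv2.MORPH_ELLIPSE,(45,45)))
q("lid",l)
rest=m&~cv2.dilate(l,np.ones((3,3)))
a=rest.copy();a[:,318:]=0;q("long",cv2.morphologyEx(a,cv2.MORPH_OPEN,np.ones((4,4))))
a=rest.copy();a[:285]=0;q("short",cv2.morphologyEx(a,cv2.MORPH_OPEN,np.ones((4,4))))
cv2.imwrite("pics/m.png",np.vstack([m,l])[:, 280:420]*255)
E
```

```text
[ 0.60571695 -0.08026214  0.12043008] [ 0.55734285 -0.01980702  0.1178205 ] [0.58965191 0.03937744 0.11490072] [ 0.47391643 -0.09873941  0.10996075]
8567
lid ((595.525390625, -58.04084777832031), (247.2094268798828, 233.2149658203125), 9.19063663482666) 0.1172772835512228 [[455.0, 37.0], [492.0, -193.0], [736.0, -153.0], [699.0, 77.0]]
long ((694.7911376953125, 17.569738388061523), (16.40603256225586, 15.427179336547852), 0.5869758129119873) 0.11710167214109468 [[687.0, 25.0], [687.0, 10.0], [703.0, 10.0], [703.0, 25.0]]
short ((470.5899353027344, -66.19381713867188), (146.28268432617188, 42.03227233886719), 84.58563232421875) 0.10231709328649696 [[443.0, -137.0], [485.0, -141.0], [498.0, 5.0], [457.0, 9.0]]
```

```bash
python3 - <<'E'
import cv2
a=cv2.imread("pics/top1.png")[170:320,280:440]
cv2.imwrite("pics/crop.png",cv2.resize(a,None,fx=4,fy=4,interpolation=cv2.INTER_CUBIC)[:600])
E
```

```text
(no output)
```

View pics/crop.png

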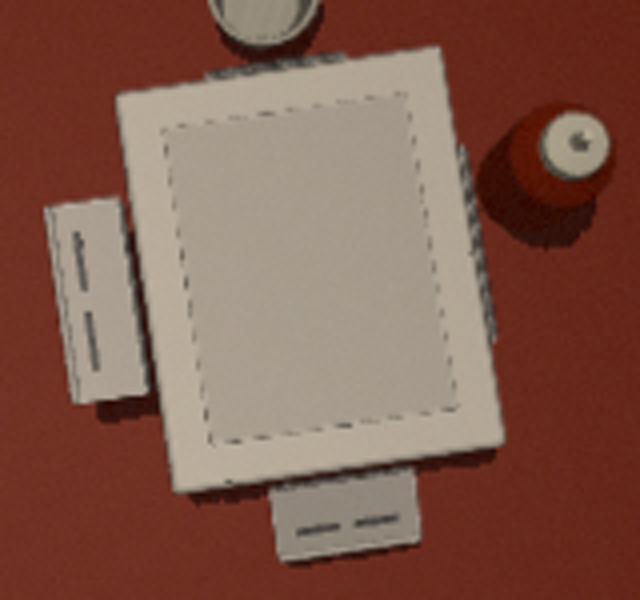

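The crop shows lid corners at (117, 95), (440, 47), (503, 444) and (176, 492). The long clip spans (45, 207) to (149, 393) and the short clip spans (270, 490) to (420, 562).

```bash
python3 - <<'E'
from h import *
c=read_camera("top");T=np.array(c["world_from_camera"])
def cast(u,v,z):
    p=cv2.undistortPoints(np.array([[[280+u/4-.375,170+v/4-.375]]]),c["K"],np.array(c["dist_coeffs"]))[0,0]
    d=T[:3,:3]@[p[0],p[1],1]; return (T[:3,3]+d*(z-T[2,3])/d[2])*1000
C=np.array([cast(*q,.119) for q in[(117,95),(440,47),(503,444),(176,492)]])
ctr=C.mean(0);ctr[2]=15
ex=(C[1]-C[0]+C[2]-C[3]);ey=(C[0]-C[3]+C[1]-C[2]);print("lid",C.round(),np.linalg.norm(ex)/2,np.linalg.norm(ey)/2)
ax,ay=np.degrees(np.arctan2(ex[1],ex[0])),np.degrees(np.arctan2(ey[1],ey[0]))
yaw=np.radians((ax+ay-90)/2);print("ctr",ctr,ax,ay,np.degrees(yaw))
R=np.array([[np.cos(yaw),-np.sin(yaw),0],[np.sin(yaw),np.cos(yaw),0],[0,0,1]])
print("hl",ctr+R@[-96,0,98],"hs",ctr+R@[0,-116,98])
for n,L in dict(long=[(45,207),(121,197),(149,393),(76,403)],short=[(270,490),(415,474),(420,542),(282,562)]).items():
    print(n,[((cast(*q,.113)-ctr)@R)[:2].round().tolist() for q in L])
print("bottle",cast(580,145,.2))
np.savez("box.npz",ctr=ctr,R=R)
d=np.load("top1.npz")["P"]
for n,(u,v) in dict(longin=(119,300),longout=(65,310),shortin=(345,500),shortout=(350,545)).items():
    print(n,((d[170+v//4,280+u//4]*1000-ctr)@R).round())
E
```

```text
lid [[ 703.   28.  119.]
 [ 732. -149.  119.]
 [ 514. -183.  119.]
 [ 487.   -7.  119.]] 178.93229518583746 219.4203807747051
ctr [608.99679722 -77.75698876  15.        ] -80.98703372441395 8.878472780042166 -81.0542804721859
hl [594.06892338  17.07527675 113.        ] hs [494.40780972 -95.79483631 113.        ]
long [[-138.0, 55.0], [-96.0, 54.0], [-96.0, -55.0], [-136.0, -54.0]]
short [[-39.0, -116.0], [40.0, -119.0], [37.0, -155.0], [-38.0, -155.0]]
bottle [ 665.51575647 -209.85375376  200.        ]
longin [-106.   -3.  101.]
longout [-135.   -3.   99.]
shortin [   1. -128.   93.]
shortout [  -0. -152.   90.]
```

Emit:
{"api": "step_arm", "payload": {"deltas": [[18,35,-5,0,0,-7.1,-1],[18,35,-5,0,0,-7.2,-1],[18,35,-5,1.2,-7.4,0,-1],[18,35,-5,1.1,-7.4,0,-1],[18,35,-5,0,0,0,-1]], "newtons": 30}}

```text
clock: 0.65
tcp_pos: [0.3156, -0.3519, 0.2052]
orientation: [-0.011, 0.988, 0.075, 0.131]
wrist_force: [0.4, -0.4, 0.7]
finger_gap: 0.0125
grip_force: 0.0
```

Emit:
{"api": "step_arm", "payload": {"deltas": [[18,35,-5,0,0,0,-1],[18,35,-5,0,0,0,-1],[18,35,-5,0,0,0,-1],[18,35,-5,0,0,0,-1],[18,35,-5,0,0,0,-1]]}}

```text
clock: 1.15
tcp_pos: [0.4072, -0.1768, 0.1811]
orientation: [-0.01, 0.988, 0.077, 0.13]
wrist_force: [1.4, -0.0, 0.4]
finger_gap: -0.0002
grip_force: 0.0
```

```bash
cat > st.py <<'E'
from h import *
from scipy.spatial.transform import Rotation as Ro
s=get_state();b=np.load("box.npz");ctr,R=b["ctr"],b["R"]
t=np.array(s["tcp_pos"])*1000;q=s["orientation"];M=Ro.from_quat([q[1],q[2],q[3],q[0]]).as_matrix()
print(s["clock"],"tcp",t.round(1),"zaxis",M[:,2].round(3),"xaxis",M[:,0].round(3),"F",np.round(s["wrist_force"],1),"gap",s["finger_gap"])
print("box frame tcp",((t-ctr)@R).round(1),"joints",np.round(s["joint_pos"],2))
E
python3 st.py; python3 -c "
from workcell import *
print(globals().get('grasp_offset'))"
```

```text
1.15 tcp [ 407.2 -176.8  181.1] zaxis [ 0.256  0.039 -0.966] xaxis [0.954 0.15  0.259] F [ 1.4 -0.   0.4] gap -0.00024330703390214772
box frame tcp [  66.5 -214.7  166.1] joints [-0.73 -0.08 -0.56  0.92  0.2   2.27]
0.0187
```

Emit:
{"api": "step_arm", "payload": {"deltas": [[20,37,-8,0,0,0,-1],[20,37,-8,0,0,0,-1],[0,0,0,0,0,0,-1]]}}

```text
clock: 1.45
tcp_pos: [0.4472, -0.0993, 0.1642]
orientation: [-0.011, 0.988, 0.081, 0.129]
wrist_force: [-0.1, -0.1, 0.0]
finger_gap: 0.0001
grip_force: 0.0
```

```bash
python3 st.py; python3 -c "
from h import *
c=read_camera('wrist');save(c,'w1')"
```

```text
1.45 tcp [447.2 -99.3 164.2] zaxis [ 0.254  0.044 -0.966] xaxis [0.953 0.157 0.258] F [-0.1 -0.1  0. ] gap 5.4058959366805e-05
box frame tcp [  -3.8 -163.2  149.2] joints [-0.5  -0.06 -0.59  0.84  0.16  2.49]
```

View pics/w1.png

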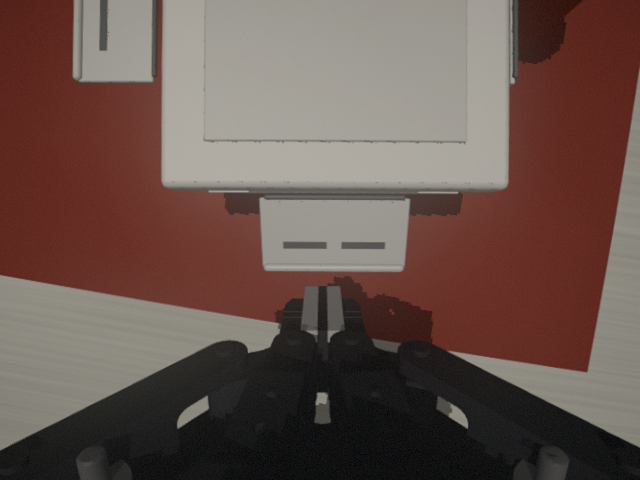

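The wrist picture shows the short clip level at (335, 232), with the shut fingertips just outside it at (323, 300). The fingers are well aligned.

Emit:
{"api": "step_arm", "payload": {"deltas": [[0,-4,-40,0,0,0,-1],[0,0,-14,0,0,0,-1],[2,0.3,-10,0,0,0,-1],[2,0.3,-9,0,0,0,-1],[8,1.3,-10,0,0,0,-1]]}}

```text
clock: 2.0
tcp_pos: [0.4587, -0.1075, 0.0822]
orientation: [-0.009, 0.989, 0.076, 0.13]
wrist_force: [-0.8, -0.9, -0.6]
finger_gap: -0.0001
grip_force: 0.6
```

Emit:
{"api": "step_arm", "payload": {"deltas": [[4,0.6,-3,0,0,0,-1],[4,0.6,-2,0,0,0,-1],[3,0.5,-1,0,0,0,-1],[3,0.5,-1,0,0,0,-1]]}}

```text
clock: 2.4
tcp_pos: [0.4737, -0.1045, 0.0758]
orientation: [-0.01, 0.988, 0.077, 0.13]
wrist_force: [-1.7, -1.2, -0.7]
finger_gap: -0.0002
grip_force: 0.7
```

```bash
python3 st.py
```

```text
2.4 tcp [ 473.7 -104.5   75.8] zaxis [ 0.256  0.039 -0.966] xaxis [0.954 0.151 0.259] F [-1.7 -1.2 -0.7] gap -0.00015450767916267384
box frame tcp [   5.4 -137.9   60.8] joints [-0.48  0.09 -0.69  0.58  0.15  2.52]
```

Emit:
{"api": "step_arm", "payload": {"deltas": [[2,0.8,-1,0,0,0,-1],[2,0.8,-1,0,0,0,-1],[2,0.6,0,0,0,0,-1]]}}

```text
clock: 2.7
tcp_pos: [0.4793, -0.1022, 0.0735]
orientation: [-0.01, 0.988, 0.077, 0.13]
wrist_force: [-1.3, -0.3, 1.2]
finger_gap: -0.0002
grip_force: 0.7
```

Emit:
{"api": "step_arm", "payload": {"deltas": [[2,0.3,0,0,0,0,-1],[1,0.2,0,0,0,0,-1]]}}

```text
clock: 2.9
tcp_pos: [0.4812, -0.1017, 0.073]
orientation: [-0.01, 0.989, 0.077, 0.129]
wrist_force: [-6.0, -3.7, 3.7]
finger_gap: 0.0
grip_force: 3.5
```

```bash
python3 st.py
```

```text
2.9 tcp [ 481.2 -101.7   73. ] zaxis [ 0.253  0.039 -0.967] xaxis [0.955 0.15  0.256] F [-6.  -3.7  3.7] gap 2.0421976335639143e-05
box frame tcp [   3.7 -130.    58. ] joints [-0.46  0.1  -0.68  0.58  0.15  2.54]
```

Emit:
{"api": "step_arm", "payload": {"deltas": [[1,0.2,0,0,0,0,-1],[1,0.2,0,0,0,0,-1]]}}

```text
clock: 3.1
tcp_pos: [0.4823, -0.1015, 0.0728]
orientation: [-0.009, 0.989, 0.077, 0.128]
wrist_force: [-9.9, -3.6, 6.3]
finger_gap: 0.0001
grip_force: 5.0
```

Emit:
{"api": "step_arm", "payload": {"deltas": [[1,0.2,0,0,0,0,-1],[0,0,0,0,0,0,-1]]}}

```text
clock: 3.3
tcp_pos: [0.4831, -0.1013, 0.0727]
orientation: [-0.009, 0.989, 0.077, 0.128]
wrist_force: [-7.7, -4.1, 5.5]
finger_gap: -0.0
grip_force: 4.6
```

```bash
python3 st.py
```

```text
3.3 tcp [ 483.1 -101.3   72.7] zaxis [ 0.252  0.038 -0.967] xaxis [0.955 0.149 0.255] F [-7.7 -4.1  5.5] gap -4.542354855008249e-06
box frame tcp [   3.7 -128.    57.7] joints [-0.46  0.11 -0.67  0.58  0.15  2.54]
```

Emit:
{"api": "step_arm", "payload": {"deltas": [[1,0.2,0,0,0,0,-1],[0,0,0,0,0,0,-1]]}}

```text
clock: 3.5
tcp_pos: [0.4842, -0.1011, 0.0727]
orientation: [-0.009, 0.989, 0.077, 0.128]
wrist_force: [-7.9, -4.4, 3.3]
finger_gap: -0.0001
grip_force: 4.1
```

Emit:
{"api": "step_arm", "payload": {"deltas": [[1,0.2,0,0,0,0,-1],[0,0,0,0,0,0,-1]]}}

```text
clock: 3.7
tcp_pos: [0.4863, -0.1006, 0.0729]
orientation: [-0.01, 0.989, 0.077, 0.129]
wrist_force: [-1.3, -1.8, -0.5]
finger_gap: -0.0002
grip_force: 0.8
```

```bash
python3 st.py
```

```text
3.7 tcp [ 486.3 -100.6   72.9] zaxis [ 0.254  0.039 -0.966] xaxis [0.955 0.15  0.257] F [-1.3 -1.8 -0.5] gap -0.0001606510645775924
box frame tcp [   3.5 -124.8   57.9] joints [-0.46  0.11 -0.67  0.58  0.15  2.54]
```

Force dropped, which looks like a snap. I'll press slightly more to confirm, then back off.

Emit:
{"api": "step_arm", "payload": {"deltas": [[1,0.2,0,0,0,0,-1],[1,0.2,0,0,0,0,-1],[0,0,0,0,0,0,-1]]}}

```text
clock: 4.0
tcp_pos: [0.487, -0.1003, 0.0727]
orientation: [-0.009, 0.989, 0.077, 0.128]
wrist_force: [-9.7, -5.1, 6.5]
finger_gap: 0.0002
grip_force: 5.3
```

```bash
python3 st.py
```

```text
4.0 tcp [ 487.  -100.3   72.7] zaxis [ 0.251  0.038 -0.967] xaxis [0.955 0.15  0.254] F [-9.7 -5.1  6.5] gap 0.00019932778495999383
box frame tcp [   3.3 -124.    57.7] joints [-0.45  0.11 -0.67  0.58  0.15  2.55]
```

Emit:
{"api": "step_arm", "payload": {"deltas": [[-15,-2.5,0,0,0,0,-1],[-30,-5,10,0,0,0,-1],[-15,-2,50,0,0,0,-1],[0,0,42,-1.2,7.4,0,-1],[0,0,0,-1.1,7.4,0,-1]]}}

```text
clock: 4.5
tcp_pos: [0.4313, -0.1111, 0.1778]
orientation: [0.003, 0.997, 0.077, 0.007]
wrist_force: [2.6, -1.1, 0.3]
finger_gap: -0.0002
grip_force: 0.0
```

Emit:
{"api": "step_arm", "payload": {"deltas": [[15,16,0,0,0,8.2,-1],[15,16,0,0,0,8.2,-1],[15,16,0,0,0,8.2,-1],[15,16,0,0,0,8.2,-1],[15,16,0,0,0,8.2,-1]]}}

```text
clock: 5.0
tcp_pos: [0.5053, -0.0285, 0.1711]
orientation: [-0.002, 0.905, 0.425, 0.004]
wrist_force: [-0.5, -0.8, -0.1]
finger_gap: -0.0001
grip_force: 0.0
```

Emit:
{"api": "step_arm", "payload": {"deltas": [[15,16,0,0,0,8.2,-1],[15,16,0,0,0,8.2,-1],[15,16,0,0,0,8.2,-1],[15,16,0,0,0,8.2,-1],[15,16,0,0,0,8.2,-1]]}}

```text
clock: 5.5
tcp_pos: [0.5802, 0.0515, 0.1711]
orientation: [-0.003, 0.699, 0.715, 0.003]
wrist_force: [1.0, -0.2, 0.3]
finger_gap: 0.0005
grip_force: 0.0
```

Emit:
{"api": "step_arm", "payload": {"deltas": [[9,15,0,0,0,8,-1],[0,0,0,-7.4,-1.2,0,-1],[0,0,0,-7.4,-1.1,0,-1],[0,0,0,0,0,0,-1]]}}

```text
clock: 5.9
tcp_pos: [0.5877, 0.0685, 0.1702]
orientation: [0.096, 0.643, 0.756, -0.083]
wrist_force: [0.1, -1.1, -0.3]
finger_gap: -0.0
grip_force: 0.0
```

```bash
python3 st.py;  python3 -c "
from h import *
c=read_camera('wrist');save(c,'w2')"
```

```text
5.9 tcp [587.7  68.5 170.2] zaxis [ 0.039 -0.249 -0.968] xaxis [-0.156  0.955 -0.252] F [ 0.1 -1.1 -0.3] gap -4.0260058014016724e-05
box frame tcp [-147.8    1.7  155.2] joints [ 0.11  0.37 -0.04  1.14 -0.25  1.52]
```

View pics/w2.png

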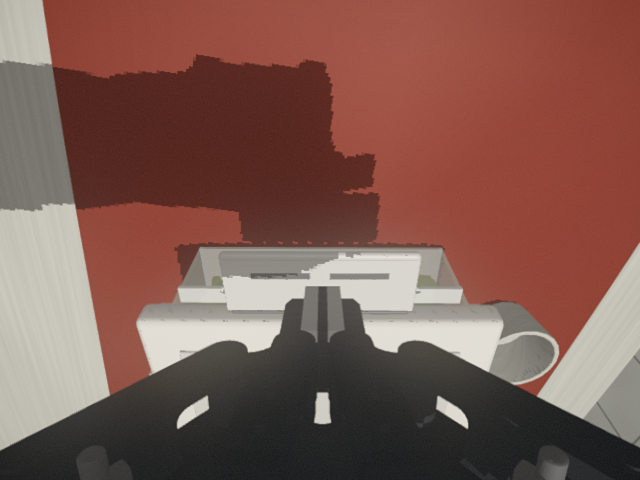

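The wrist picture shows the long clip at (320, 280), with the fingertips centred over it at (322, 290).

Emit:
{"api": "step_arm", "payload": {"deltas": [[0.5,-3,-42,0,0,0,-1],[0,0,-18,0,0,0,-1],[0.3,-2,-10,0,0,0,-1],[0.4,-3,-9,0,0,0,-1],[1.3,-8,-10,0,0,0,-1]]}}

```text
clock: 6.45
tcp_pos: [0.5921, 0.0489, 0.0825]
orientation: [0.097, 0.645, 0.754, -0.082]
wrist_force: [-0.5, -0.5, 1.3]
finger_gap: -0.0002
grip_force: 1.1
```

Emit:
{"api": "step_arm", "payload": {"deltas": [[0.6,-4,-3,0,0,0,-1],[0.6,-4,-2,0,0,0,-1],[0.5,-3,-1.5,0,0,0,-1],[0.5,-3,-1,0,0,0,-1],[0,0,0,0,0,0,-1]]}}

```text
clock: 6.95
tcp_pos: [0.5938, 0.0351, 0.0749]
orientation: [0.097, 0.645, 0.754, -0.083]
wrist_force: [-0.3, 0.7, 1.1]
finger_gap: 0.0001
grip_force: 0.4
```

```bash
python3 st.py
```

```text
6.95 tcp [593.8  35.1  74.9] zaxis [ 0.039 -0.25  -0.968] xaxis [-0.15   0.956 -0.253] F [-0.3  0.7  1.1] gap 0.00010341157579794082
box frame tcp [-113.8    2.6   59.9] joints [ 0.05  0.44 -0.19  0.91 -0.25  1.46]
```

Emit:
{"api": "step_arm", "payload": {"deltas": [[0.3,-2,-1,0,0,0,-1],[0.2,-1,-1,0,0,0,-1],[0.2,-1,0,0,0,0,-1],[0.2,-1,0,0,0,0,-1],[0,0,0,0,0,0,-1]]}}

```text
clock: 7.45
tcp_pos: [0.5945, 0.031, 0.0726]
orientation: [0.096, 0.644, 0.754, -0.082]
wrist_force: [-0.6, 3.6, 2.7]
finger_gap: -0.0002
grip_force: 2.7
```

Emit:
{"api": "step_arm", "payload": {"deltas": [[0.2,-1,0,0,0,0,-1],[0,0,0,0,0,0,-1]]}}

```text
clock: 7.65
tcp_pos: [0.5946, 0.0304, 0.0725]
orientation: [0.096, 0.644, 0.754, -0.082]
wrist_force: [0.1, 6.2, 2.6]
finger_gap: 0.0001
grip_force: 3.5
```

Emit:
{"api": "step_arm", "payload": {"deltas": [[0.2,-1,0,0,0,0,-1],[0,0,0,0,0,0,-1]]}}

```text
clock: 7.85
tcp_pos: [0.5947, 0.0299, 0.0724]
orientation: [0.096, 0.644, 0.755, -0.082]
wrist_force: [-1.1, 7.1, 3.2]
finger_gap: 0.0004
grip_force: 4.3
```

```bash
python3 st.py
```

```text
7.85 tcp [594.7  29.9  72.4] zaxis [ 0.039 -0.247 -0.968] xaxis [-0.152  0.956 -0.25 ] F [-1.1  7.1  3.2] gap 0.0004048124343508559
box frame tcp [-108.5    2.6   57.4] joints [ 0.04  0.44 -0.2   0.9  -0.25  1.45]
```

Emit:
{"api": "step_arm", "payload": {"deltas": [[0.2,-1,0,0,0,0,-1],[0,0,0,0,0,0,-1]]}}

```text
clock: 8.05
tcp_pos: [0.5948, 0.0292, 0.0724]
orientation: [0.095, 0.644, 0.755, -0.082]
wrist_force: [-1.3, 8.3, 3.0]
finger_gap: 0.0003
grip_force: 4.8
```

Emit:
{"api": "step_arm", "payload": {"deltas": [[0.2,-1,0,0,0,0,-1],[0,0,0,0,0,0,-1]]}}

```text
clock: 8.25
tcp_pos: [0.5949, 0.0284, 0.0723]
orientation: [0.095, 0.644, 0.755, -0.082]
wrist_force: [-1.2, 9.3, 2.3]
finger_gap: 0.0002
grip_force: 5.1
```

Emit:
{"api": "step_arm", "payload": {"deltas": [[0.2,-1,0,0,0,0,-1],[0,0,0,0,0,0,-1]]}}

```text
clock: 8.45
tcp_pos: [0.595, 0.0272, 0.0721]
orientation: [0.095, 0.644, 0.755, -0.082]
wrist_force: [-0.6, 8.4, 1.4]
finger_gap: 0.0001
grip_force: 4.2
```

Emit:
{"api": "step_arm", "payload": {"deltas": [[0.2,-1,0,0,0,0,-1],[0,0,0,0,0,0,-1]]}}

```text
clock: 8.65
tcp_pos: [0.5955, 0.0248, 0.0722]
orientation: [0.096, 0.644, 0.754, -0.083]
wrist_force: [1.0, 4.1, -0.1]
finger_gap: -0.0002
grip_force: 2.0
```

Emit:
{"api": "step_arm", "payload": {"deltas": [[0.2,-1,0,0,0,0,-1],[0,0,0,0,0,0,-1]]}}

```text
clock: 8.85
tcp_pos: [0.5955, 0.0246, 0.0722]
orientation: [0.095, 0.644, 0.754, -0.082]
wrist_force: [-0.4, 7.2, 0.4]
finger_gap: 0.0001
grip_force: 3.7
```

Emit:
{"api": "step_arm", "payload": {"deltas": [[0.2,-1,0,0,0,0,-1],[0,0,0,0,0,0,-1]]}}

```text
clock: 9.05
tcp_pos: [0.5955, 0.0244, 0.0722]
orientation: [0.095, 0.644, 0.755, -0.082]
wrist_force: [-1.9, 10.3, 2.1]
finger_gap: 0.0
grip_force: 5.2
```

Emit:
{"api": "step_arm", "payload": {"deltas": [[-2,15,0,0,0,0,-1],[-5,30,10,0,0,0,-1],[-5,30,50,0,0,0,-1],[-20,30,45,0,0,0,-1],[-40,30,30,0,0,0,-1]]}}

```text
clock: 9.55
tcp_pos: [0.5349, 0.1455, 0.1925]
orientation: [0.098, 0.645, 0.753, -0.082]
wrist_force: [0.3, 0.8, 1.1]
finger_gap: 0.0001
grip_force: 0.0
```

Emit:
{"api": "step_arm", "payload": {"deltas": [[-40,30,10,0,0,0,-1],[-40,30,0,0,0,0,-1],[0,0,0,0,0,0,-1]]}}

```text
clock: 9.85
tcp_pos: [0.4495, 0.2064, 0.2004]
orientation: [0.096, 0.642, 0.756, -0.084]
wrist_force: [0.7, 0.2, -1.0]
finger_gap: -0.0003
grip_force: 0.0
```

```bash
python3 st.py;  python3 -c "
from h import *
a=read_camera('top')['image'][170:320,280:440];b=read_camera('scene')['image'][170:320,220:380]
cv2.imwrite('pics/end.png',cv2.resize(np.hstack([a,b])[...,::-1],None,fx=2.5,fy=2.5,interpolation=cv2.INTER_CUBIC))"
```

```text
9.85 tcp [449.5 206.4 200.4] zaxis [ 0.038 -0.25  -0.967] xaxis [-0.157  0.955 -0.253] F [ 0.7  0.2 -1. ] gap -0.0002811676169536587
box frame tcp [-305.5 -113.4  185.4] joints [ 0.42  0.24 -0.15  1.25 -0.25  1.83]
```

View pics/end.png

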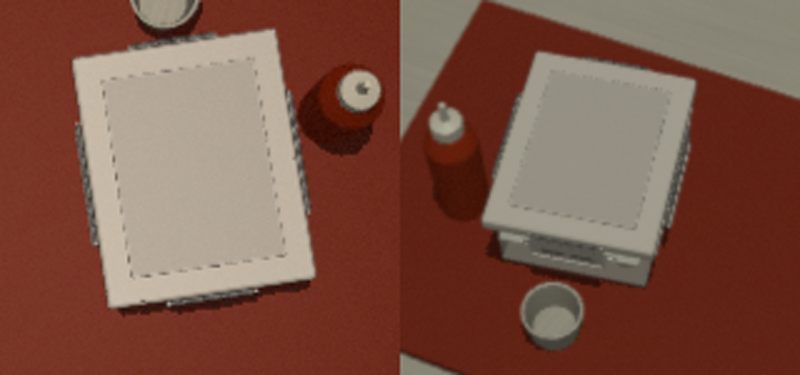

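Both clips now hang plumb, at (88, 185) and (213, 297) in the final picture, and look the same as the two shut ones. The box, bottle and pot have not moved.

```bash
python3 -c "
from workcell import *
print(hand_in())"
```

```text
the job is handed in; nothing more can be done
None
```

Both open clips are folded down and snapped under the lip, the hand is clear, the box looks unmoved in the final picture, and the job was handed in at about 10 s.

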